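# Rake out the drain channel of a V-trough and stow the pick for the road

### The arm

A 7-joint arm with a two-finger parallel gripper is mounted at the origin on the work surface. World frame = base frame: x ahead of the robot, y to its left, z up, the work surface at z = 0. Lengths are in m, angles in rad, forces in N, time in s.
With the tool pointing down it reaches from about 0.4 to 0.875 m from the base axis. Payload 19.3 kg.
Tool frame: the origin (TCP) lies between the finger pads; the fingertips stand 17 mm ahead of it and the grasp point (between the pads) lies 2 mm behind it (bot.tips_ahead is the z of the fingertips in the tool frame, in m); z points along the fingers, y is the direction in which the jaws open and shut (so a half turn about z gives the same grasp; the last joint's range is limited). The gripper opens to 85 mm and grips with 20 to 120 N. Pads are 22 mm wide; open, the fingers measure 114 mm over their backs; the gripper's body (76 mm by 85 mm) begins 54 mm behind the grasp point. The pads swing forward as they close: fully open they stand 13 mm farther back than shut.
Start: joints at [-1.332, 0.521, -0.036, 1.599, 0.021, 1.021, -0.113], TCP at [0.19, 0.595, 0.248] pointing down, gripper open.
Joint ranges: [-2.91, 2.91], [-0.3, 2.13], [-1.5, 1.42], [0.17, 2.43], [-1.26, 4.41], [0.16, 1.93], [-2.52, 2.52]. Speed limits (rad/s): [1.89, 1.89, 2.39, 2.39, 3.01, 3.01, 3.01].

### API

Orientations are given as [roll, pitch, yaw] about the fixed x, y, z axes, in that order (R = Rz(yaw) Ry(pitch) Rx(roll)).
In Python, from workcell import telemetry, cams, job, bot gives the robot as it stands.
- The arm moves only by the tool arm_command, never from a script. Its argument "deltas" is a list of rows, each a list of 7 numbers: the opening, from -1 (shut) to 1 (fully open), so that 0 is half open, then the shift along the tool's x, y, z normalised to -1 to 1, where 1 is 150 mm, then the turn, a rotation vector about the tool's x, y, z normalised to -1 to 1, where 1 is 45 degrees. In form: [[hand, tx, ty, tz, rx, ry, rz], ...]. A call has 1 to 8 rows; each row is the pose to reach, as a shift and turn from the pose commanded when the call began, along the tool's axes at that moment; what a row does not reach only later rows make up. A row lasts 1/8 s, in which the tool goes at most 62.5 mm and 10.7 degrees, less where a joint would pass 70% of its speed; a pose out of reach is approached as far as the arm can. A call with a number of a shift or a turn outside -1 to 1 is refused whole. A call with a gripper value outside its range is refused whole. The fingers move at their own pace and stop on an object; "newtons" is the grip in N (left out, the last holds). Time passes only in rows, so rows that repeat a pose let the fingers close. It gives the time, the measured TCP pose, the force and the opening at its end, in the units of the state.
- telemetry.observe(): the state, without advancing time (a new reading comes with each control period).
- cams.grab_frame(name): name is "side" or "top"; returns the picture (400x640x3 uint8, blue, green, red); there is no depth.
- cams.get_calibration(name): a dict with "fx", "fy", "cx", "cy" (pixels), "R" (3x3) and "t" (3): a world point X has camera coordinates R X + t. Camera axes: x right, y down, z forward; pixel columns grow to the right and rows downward; lengths in m; the calibration is good to about 2 mm. A picture is of the moment at which its call begins. get_calibration takes no time and is no camera call.
- job.job_done(): hands the job in, once; it reports no verdict.
The state is a dict: "clock": time; "qpos": joint angles; "qd": joint speeds; "joint_efforts": joint torques, N m; "position": TCP position; "tool_rot": TCP orientation; "force": force on the tool from outside, world axes, zero at the start; "moment": the same for the moment, N m; "grip_width": finger opening in m.
Only numpy, scipy, OpenCV 4.12 (cv2) and the standard library are available. Lean on these libraries where they do the work, as an engineer would, in place of code of your own. Each camera call takes 0.05 s, during which the arm holds its last target.

### The job

The seam pick is held on its travel rest with only its slim shank showing: draw it out from under the sprung arm, set it down clear of the arm and let go, then take it again by its handle. With light, steady pressure (a few newtons) run its tip slowly (about 4 cm a second) along the bottom of the steel V-trough's drain channel, from right up at the closed end out to the spout; the channel falls towards the spout by an amount that differs from day to day. Then stow the pick on its rest for the drive, point first, most of its shank held down under the sprung arm and its handle lying on the open part of the plate; do not knock the trough with the gripper or disturb the things standing around.

Things in the scene. Friction and masses are not known exactly. Their poses are not given: they have to be found in the camera images.
- pick_handle (a point): Centre of the handle of the loose pick (about 110 g, 188 mm long, straight): black square handle 14 x 14 x 100 mm, steel shank 7 mm thick, 68 mm long, then a nylon point 5 mm thick with a ball end, all on one axis. Own x runs along the pick to its tip. It lies on a handle face, its axis 7 mm above what it lies on. At the start the arm of the rest covers the whole handle.
- pick_shank (a point): Point on the axis of the pick's shank (7 mm thick), 107 mm from the handle's centre towards the tip: where it can be gripped while the handle is under the arm. Same axes. The pick balances about 10 mm from the handle's centre towards the tip.
- pick_tip (a point): Centre of the ball (5 mm across) at the pick's tip, 135 mm from the handle's centre. Same axes. Resting on the channel floor, this centre is 2.5 mm above the floor. Pressed while the handle is gripped firmly, the tip yields about 1 mm per 2 N; over some 6 N the pick starts to pivot in the fingers.
- trough: Stand of a steel V-trough (fixed, 320 mm long, 215 wide, about 155 high); origin on the counter under its middle, own x level, along the valley to the spout. Two panels slope down at 35 degrees to a drain channel 10 mm wide, 8 deep, between them. The gripper's body does not fit down between the panels: hold the handle, slope the pick 30 to 45 degrees tip-down along the channel, tip trailing.
- channel_start (a point): On the middle of the channel floor near the closed end, 75 mm above the counter, axes as the trough; an upstand closes the channel 10 mm further. The tray is hinged here. From here the floor runs straight for 300 mm along the trough's x, then 34 mm more as a spout. Its fall to the spout is set by a clamp, anywhere from 0.02 to 0.14 rad (6 to 42 mm lower 300 mm on), and not reported.
- rest: Fixed travel rest: plate 250 x 90 mm, top face 10 mm above the counter, with a sprung hold-down arm between two cheeks 36 mm high. Origin on the counter below the mouth (the arm's front edge); own x points into the mouth. The plate is open from x = -130 to 0 mm; the arm, 66 mm wide, covers x = 0 to 112; a stop closes the rear at x = 117.
- rest_mouth (a point): On the plate's top face, in the middle of the mouth. Same axes as the rest. The arm's lip is turned up at 30 degrees and reaches out 20 mm in front of this point; with nothing under the arm its edge stands about 3 mm and the lip's outer end about 15 mm above the plate, so a tip pushed in along the plate lifts it.
- holddown (a joint): Angle (rad) of the sprung arm, hinged at the rear: 0 down with nothing under it, about 0.07 on the pick's shank, about 0.1 on its handle; it presses with 1 to 2 N at its front edge.
- vial: Bystander: amber bottle, 42 mm across, 75 mm high; origin at its foot.
- gallipot: Bystander: small steel bowl, 72 mm across, 40 mm high; origin at its foot.
- wipes: Bystander: closed cardboard box, 110 x 75 x 45 mm; origin under its centre.

How it is judged:
By the outcome, as a careful person would: the job done as asked, in the order asked, and still so for the second after the job is handed in, with the robot touching nothing.
It also fails if it takes over 72 s, if anything falls off the work surface, if the arm or the gripper's body presses on something with over 40 N, if the wrist force passes 120 N, or if a joint passes its speed limit or range.

## Working session

There is one attempt and no reset: what is moved stays moved. The work goes in short steps, Python scripts to look and compute and a tool call to move; the robot and the scene stay as the last step left them, time stands still between calls to the robot, and variables do not carry over. Pictures are saved under pics/ and viewed, and the job is handed in when it is done.

Besides the shell and the picture viewer there is one more tool, called after "Call:" as a command line: name --pt "numbers of a row" for each row, then --argument value for the rest. arm_command: Moves the arm, as the interface text tells. Its arguments: {"type":"object","properties":{"deltas":{"type":"array","items":{"type":"array","items":{"type":"number"}}},"newtons":{"type":"number"}},"required":["deltas"]}

```bash
ls; mkdir -p pics; python3 - <<'E'
from workcell import telemetry, cams, job, bot
import cv2
print(telemetry.observe()); print(bot.tips_ahead, [a for a in dir(bot) if a[0]!='_'])
for n in("side","top"):
    print(n,cams.get_calibration(n)); cv2.imwrite(f"pics/{n}0.png",cams.grab_frame(n))
E
```

```text
pics
{'clock': 0.0, 'qpos': array([-1.33220453,  0.52206587, -0.0363214 ,  1.59997178,  0.02119262,
        1.0211413 , -0.11282911]), 'qd': array([ 3.50831703e-05,  3.19364354e-04, -6.95729408e-04,  8.23492423e-04,
        1.93472061e-04,  1.15092292e-04, -5.03201947e-04]), 'joint_efforts': array([-1.45026865e-03, -9.27120996e+01,  1.97910190e+00, -3.69955659e+01,
        1.77356147e-02,  8.07103846e-03,  6.23638766e-05]), 'position': array([0.18988119, 0.59512327, 0.24770646]), 'tool_rot': array([-3.14039400e+00,  8.33861037e-05,  2.83275211e+00]), 'force': array([ 0.56846492, -0.46296097, -0.03536972]), 'moment': array([ 0.00354087,  0.05202896, -0.0352079 ]), 'grip_width': 0.08571775158713814}
0.017 ['IKError', 'tips_ahead']
side {'fx': 394.06713916571164, 'fy': 394.06713916571164, 'cx': 323.55008436732044, 'cy': 197.36963476101585, 'R': array([[ 0.91842976, -0.39553441,  0.00626977],
       [-0.28875557, -0.68115427, -0.67279201],
       [ 0.27038307,  0.61610177, -0.73980511]]), 't': array([-0.61403504,  0.21160355,  0.82407312])}
top {'fx': 376.37063016412975, 'fy': 376.37063016412975, 'cx': 319.5217349100922, 'cy': 201.16769483004566, 'R': array([[-1.84717641e-02, -9.99824122e-01, -3.24322267e-03],
       [-9.88315133e-01,  1.87498136e-02, -1.51266793e-01],
       [ 1.51300999e-01,  4.11161511e-04, -9.88487652e-01]]), 't': array([-0.04011633,  0.65844434,  1.0354611 ])}
```

View pics/side0.png

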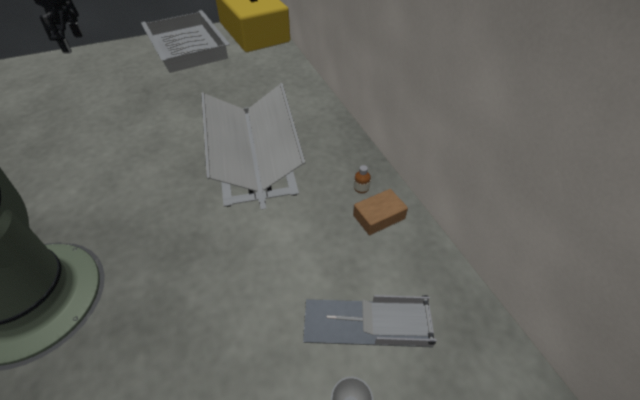

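View pics/top0.png

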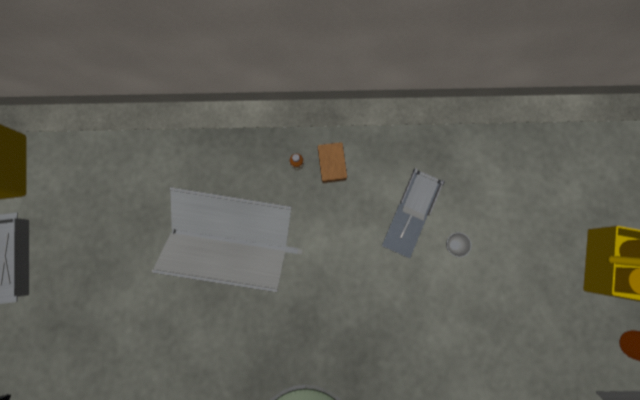

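The side view shows the trough around (252,140), the rest around (370,320) and the bystanders. In the top view the trough is around (225,240), with its spout at (300,250), and the rest is at (412,212) with its mouth facing the lower left. I'll enlarge both.

```bash
cat > h.py <<'E'
import numpy as np, cv2
from scipy.spatial.transform import Rotation as Ro
from workcell import telemetry, cams, job, bot
CAL={n:cams.get_calibration(n) for n in("side","top")}
def proj(n,X):
    c=CAL[n]; p=np.asarray(c["R"])@np.asarray(X,float)+c["t"]
    return np.array([c["fx"]*p[0]/p[2]+c["cx"],c["fy"]*p[1]/p[2]+c["cy"]])
def ray(n,uv):
    c=CAL[n]; R=np.asarray(c["R"]); d=np.array([(uv[0]-c["cx"])/c["fx"],(uv[1]-c["cy"])/c["fy"],1.])
    return -R.T@c["t"], R.T@d
def atz(n,uv,z):
    o,d=ray(n,uv); return o+d*(z-o[2])/d[2]
def tri(us,ut):
    A=[];b=[]
    for n,uv in(("side",us),("top",ut)):
        o,d=ray(n,uv); d=d/np.linalg.norm(d); P=np.eye(3)-np.outer(d,d); A.append(P);b.append(P@o)
    x=np.linalg.lstsq(np.vstack(A),np.hstack(b),rcond=None)[0]
    return x,[np.linalg.norm(A[i]@x-b[i]) for i in(0,1)]
def crop(src,x0,y0,w,h,s,out):
    im=src if not isinstance(src,str) else cv2.imread(src)
    c=cv2.resize(im[y0:y0+h,x0:x0+w],None,fx=s,fy=s,interpolation=cv2.INTER_CUBIC)
    c=cv2.convertScaleAbs(c,alpha=1.4)
    for i in range(0,w,10):
        cv2.line(c,(i*s,0),(i*s,6 if (x0+i)%50 else 14),(0,255,255),1)
        if (x0+i)%20==0: cv2.putText(c,str(x0+i),(i*s,24),0,.4,(0,255,255),1)
    for j in range(0,h,10):
        cv2.line(c,(0,j*s),(6,j*s),(0,255,255),1)
        if (y0+j)%20==0: cv2.putText(c,str(y0+j),(8,j*s+4),0,.4,(0,255,255),1)
    cv2.imwrite(out,c)
E
python3 - <<'E'
from h import *
crop("pics/top0.png",370,160,110,100,6,"pics/a.png")
crop("pics/side0.png",295,285,150,70,5,"pics/b.png")
crop("pics/top0.png",145,180,160,115,5,"pics/c.png")
crop("pics/side0.png",190,80,125,135,4,"pics/d.png")
E
```

```text
(no output)
```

View pics/a.png

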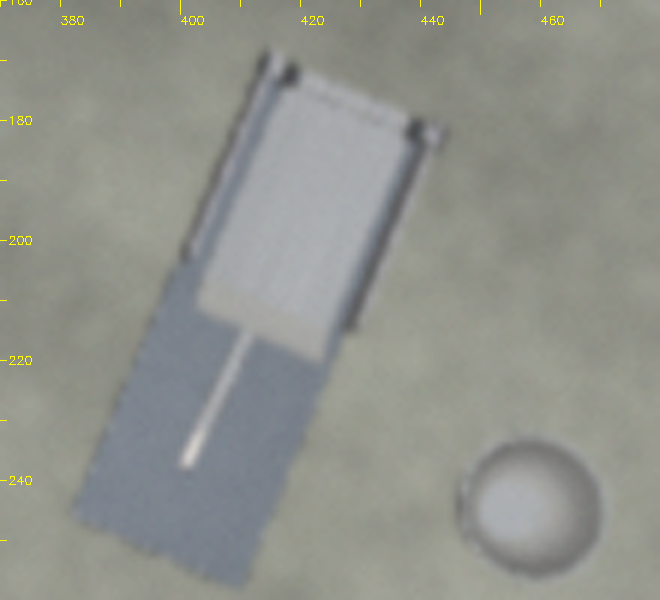

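View pics/b.png

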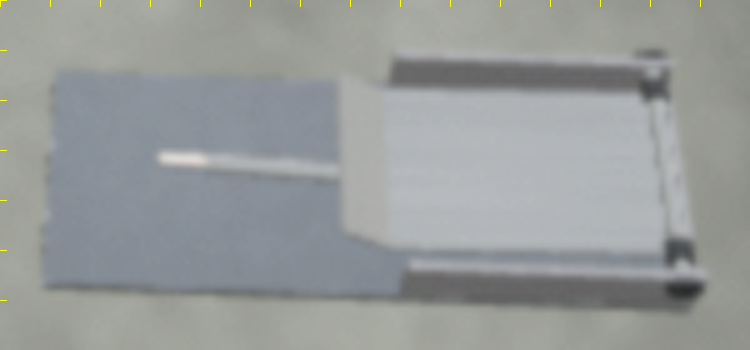

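View pics/c.png

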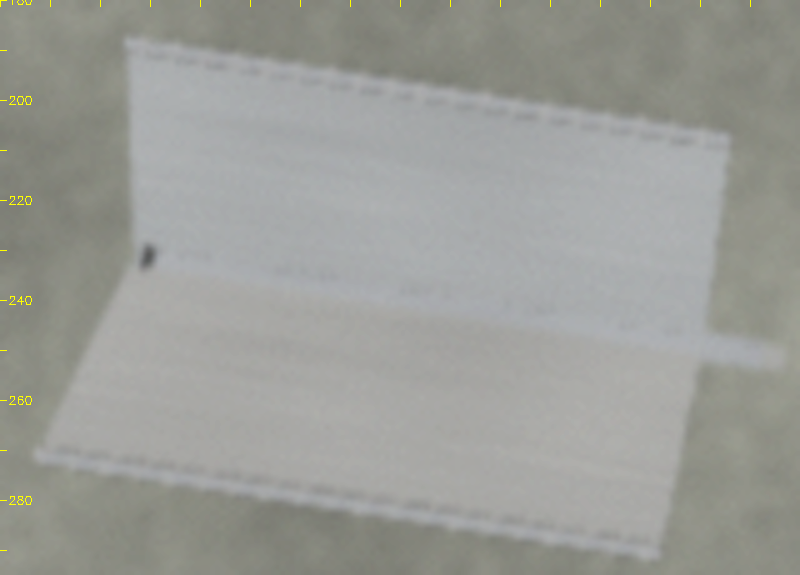

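View pics/d.png

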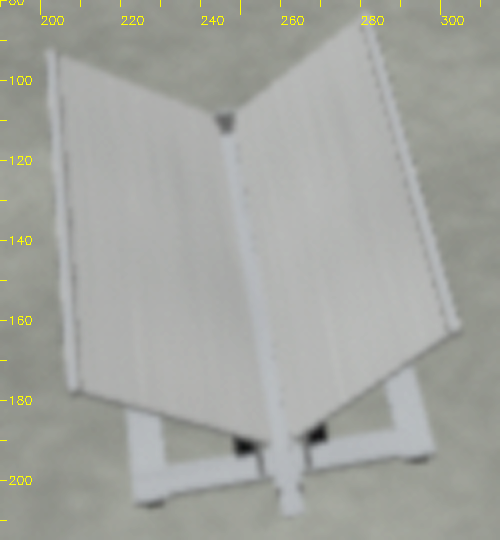

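The crops show the tip at top (401,237.3) and side (326.6,316.6), the rest's front corners, and the trough's upstand and spout. Next I fit the poses from these.

```bash
cat > fit.py <<'E'
from h import *
from scipy.optimize import least_squares
def fit(pts,x0,nm):
    # pts: list (cam,uv,local)
    def X(p,l): c,s=np.cos(p[2]),np.sin(p[2]); return np.array([p[0]+c*l[0]-s*l[1],p[1]+s*l[0]+c*l[1],l[2]])
    f=lambda p:np.hstack([proj(n,X(p,l))-uv for n,uv,l in pts])
    r=least_squares(f,x0,x_scale=[.01,.01,.02]); print(nm,r.x.round(4)); print(f(r.x).reshape(-1,2).round(1).tolist()); return r.x
E
python3 - <<'E'
from fit import *
T=lambda x,y:(370+x/6,160+y/6); S=lambda x,y:(295+x/5,285+y/5)
print("tip",tri(S(158,158),T(186,465)))
print("tip z17 top",atz("top",T(186,465),.017),"side",atz("side",S(158,158),.017))
print("shank at lip top z17",atz("top",T(250,332),.017),"side",atz("side",S(338,172),.017))
# rest: y left of x. In top image, robot's left(+y) = image left. rest x points up-right -> own y is image left
pts=[("top",T(70,515),(-.13,.045,.01)),("top",T(245,587),(-.13,-.045,.01)),
("side",S(55,70),(-.13,.045,.01)),("side",S(43,288),(-.13,-.045,.01))]
fit(pts,[.6,-.2,-.4],"rest")
T=lambda x,y:(145+x/5,180+y/5); S=lambda x,y:(190+x/4,80+y/4)
# trough panels corners; half width .1075 top at z~.155
pts=[("top",T(127,40),(-.16,.1075,.155)),("top",T(730,135),(.16,.1075,.155)),("top",T(38,455),(-.16,-.1075,.155)),("top",T(655,556),(.16,-.1075,.155)),
("side",S(52,52),(-.16,-.1075,.155)),("side",S(368,12),(-.16,.1075,.155)),("side",S(75,392),(.16,-.1075,.155)),("side",S(458,328),(.16,.1075,.155))]
fit(pts,[.55,.2,-1.6],"trough")
for a,b in (((52,52),(38,455)),((368,12),(127,40)),((75,392),(655,556)),((458,328),(730,135))): print(tri(S(*a),T(*b)))
print("spout end",tri(S(290,512),T(783,355)))
E
```

```text
tip (array([ 0.55058387, -0.28853483,  0.01900085]), [np.float64(0.00016677247615324797), np.float64(0.0001667724761543934)])
tip z17 top [ 0.55052481 -0.28892078  0.017     ] side [ 0.5511521  -0.28770217  0.017     ]
shank at lip top z17 [ 0.61515306 -0.32373807  0.017     ] side [ 0.61431744 -0.32106853  0.017     ]
rest [ 0.6282 -0.3275 -0.4221]
[[0.2, -0.2], [-0.3, -0.0], [-0.2, 0.4], [0.1, -0.3]]
trough [ 0.5497  0.1949 -1.7446]
[[1.3, 0.2], [1.2, -0.1], [1.0, -0.4], [2.0, -0.5], [-0.3, 0.2], [-0.6, 0.6], [-1.6, -4.1], [-0.3, -3.0]]
(array([0.47159812, 0.37404555, 0.1538039 ]), [np.float64(0.0010634311546773969), np.float64(0.0010634311546771883)])
(array([0.6850251 , 0.33745075, 0.15437942]), [np.float64(0.0011111807073390777), np.float64(0.0011111807073394089)])
(array([0.41526241, 0.06301974, 0.13599869]), [np.float64(0.0018834560542498066), np.float64(0.0018834560542498866)])
(array([0.62965279, 0.02282961, 0.14164822]), [np.float64(0.0002070186287935105), np.float64(0.00020701862879410088)])
spout end (array([0.51451671, 0.00077472, 0.05632311]), [np.float64(0.0014045952380460334), np.float64(0.001404595238045704)])
```

```bash
cat > tr.py <<'E'
from fit import *
def tp(p,s,y,h): # channel coords -> world ; p=cx,cy,yaw,f
    c,sn=np.cos(p[2]),np.sin(p[2]); f=p[3]
    l=s*np.cos(f)-h*np.sin(-f)*1; z=.075-s*np.sin(f)+h*np.cos(f)
    return np.array([p[0]+c*l-sn*y,p[1]+sn*l+c*y,z])
E
python3 - <<'E'
from tr import *
T=lambda x,y:(145+x/5,180+y/5); S=lambda x,y:(190+x/4,80+y/4)
W=.1075;H=.080
C=[("top",T(127,40),0,W),("top",T(730,135),1,W),("top",T(38,455),0,-W),("top",T(655,556),1,-W),
("side",S(52,52),0,-W),("side",S(368,12),0,W),("side",S(75,392),1,-W),("side",S(458,328),1,W)]
def f(p):
    e=p[4]; r=[proj(n,tp(p,-e+.32*k,y,H))-uv for n,uv,k,y in C]
    return np.hstack(r)
r=least_squares(f,[.577,.345,-1.745,.05,.01],x_scale=[.01,.01,.02,.02,.005]); print(r.x.round(4)); print(f(r.x).reshape(-1,2).round(1).tolist())
p=r.x
for s in(-.01,0,.3,.334): print(s,tp(p,s,0,0).round(4),[((proj("top",tp(p,s,0,h))-(145,180))*5).round(),((proj("side",tp(p,s,0,h))-(190,80))*4).round()] if (h:=0)==0 else 0)
print("upstand tri",tri(S(225,122),T(148,257)))
print("gallipot",atz("top",(370+533/6,160+507/6),.02))
E
```

```text
[ 0.5853  0.3967 -1.7451  0.041  -0.0374]
[[0.0, 0.0], [-0.0, 0.4], [-0.3, -0.7], [0.9, -1.3], [-0.2, -0.1], [-0.7, 0.4], [-0.3, -0.7], [-0.5, 0.5]]
-0.01 [0.587  0.4065 0.0754] [array([ 52., 239.]), array([219.,  87.])]
0 [0.5853 0.3967 0.075 ] [array([ 70., 242.]), array([221.,  95.])]
0.3 [0.5333 0.1015 0.0627] [array([602., 327.]), array([272., 383.])]
0.334 [0.5274 0.068  0.0613] [array([662., 336.]), array([279., 423.])]
upstand tri (array([0.57593709, 0.34894461, 0.08484919]), [np.float64(0.0005088292026212605), np.float64(0.0005088292026211305)])
gallipot [ 0.52694166 -0.45538875  0.02      ]
```

Call:
arm_command --pt "0.0 0.0 -0.8 0 0 0 0" --pt "0.0 0.0 -1 0 0 0 0" --pt "0.0 -0.3 -1 0 0 0 0"

```text
clock: 0.48
position: [0.1848, 0.4369, 0.2483]
tool_rot: [-3.141, -0.001, 2.837]
force: [2.6, -0.2, -0.3]
grip_width: 0.0429
```

```bash
python3 - <<'E'
from tr import *
T=lambda x,y:(145+x/5,180+y/5); S=lambda x,y:(190+x/4,80+y/4)
W=.1075
C=[("top",T(127,40),0,W),("top",T(730,135),1,W),("top",T(38,455),0,-W),("top",T(655,556),1,-W),
("side",S(52,52),0,-W),("side",S(368,12),0,W),("side",S(75,392),1,-W),("side",S(458,328),1,W)]
for e in(.01,.015,.02,.025):
    def f(p):
        return np.hstack([proj(n,tp(p,-e+.32*k,y,p[4]))-uv for n,uv,k,y in C])
    r=least_squares(f,[.577,.345,-1.745,.05,.08],x_scale=[.01,.01,.02,.02,.005]); p=r.x
    print(e,p.round(4),2*r.cost); 
    for nm,s,h in(("up",-.01,.004),("spfloor",.334,0),("sptop",.334,.008)): print(nm,tp(p,s,0,h).round(4),((proj("top",tp(p,s,0,h))-(145,180))*5).round(),((proj("side",tp(p,s,0,h))-(190,80))*4).round())
print(telemetry.observe()['qpos'])
E
```

```text
0.01 [ 0.577   0.3499 -1.7451  0.041   0.0781] 5.087914356259711
up [0.5787 0.3596 0.0794] [133. 252.] [225. 119.]
spfloor [0.5192 0.0213 0.0613] [745. 350.] [289. 480.]
sptop [0.5191 0.021  0.0693] [745. 349.] [287. 471.]
0.015 [ 0.5762  0.345  -1.7451  0.041   0.0778] 5.087914356259692
up [0.5779 0.3547 0.0794] [142. 254.] [226. 123.]
spfloor [0.5183 0.0164 0.0613] [754. 351.] [290. 486.]
sptop [0.5182 0.016  0.0693] [754. 351.] [288. 477.]
0.02 [ 0.5753  0.3401 -1.7451  0.041   0.0776] 5.087914356259846
up [0.577  0.3498 0.0794] [151. 255.] [226. 127.]
spfloor [0.5174 0.0114 0.0613] [763. 352.] [291. 492.]
sptop [0.5174 0.0111 0.0693] [763. 352.] [289. 483.]
0.025 [ 0.5744  0.3352 -1.7451  0.041   0.0774] 5.087914356259576
up [0.5761 0.3448 0.0794] [159. 256.] [227. 131.]
spfloor [0.5166 0.0065 0.0613] [772. 354.] [292. 498.]
sptop [0.5165 0.0062 0.0693] [772. 354.] [290. 489.]
[-1.26496894  0.28368041 -0.03691149  1.98204428  0.01234259  0.87686836
 -0.04173916]
```

Call:
arm_command --pt "0.0 -0.4 -0.4 0 0 0 0" --pt "0.0 -0.8 -0.8 0 0 0 0" --pt "0.0 -1 -1 0 0 0 0"

```text
clock: 0.85
position: [0.2738, 0.2703, 0.2483]
tool_rot: [3.141, 0.0, 2.833]
force: [1.7, 0.3, 0.6]
grip_width: 0.0428
```

```bash
cat >> h.py <<'E'
def st(): return telemetry.observe()
def Rt(yaw,tilt=0):
    # tool x horizontal heading yaw; tool pointing down; tilt>0 pitches tool x downward
    x=np.array([np.cos(yaw)*np.cos(tilt),np.sin(yaw)*np.cos(tilt),-np.sin(tilt)])
    y=np.array([np.sin(yaw),-np.cos(yaw),0]); return np.c_[x,y,np.cross(x,y)]
def delta(pos,R,base=None):
    o=st() ; p0,R0=(o["position"],Ro.from_euler("xyz",o["tool_rot"]).as_matrix()) if base is None else base
    d=R0.T@(np.asarray(pos)-p0)/.15; w=Ro.from_matrix(R0.T@R).as_rotvec()/(np.pi/4)
    return np.r_[d,w].round(3)
E
python3 - <<'E'
from h import *
print(st()['clock'],st()['qpos'].round(2),delta([.578,-.3015,.1],Rt(2.69)))
E
```

```text
0.85 [-0.99  0.13  0.06  2.19 -0.01  0.82  0.34] [-3.09  -3.016  0.988  0.     0.     0.182]
```

Call:
arm_command --pt "0.0 -1 -1 0 0 0 0.182" --pt "0.0 -1 -1 0 0 0 0.182" --pt "0.0 -1 -1 0 0 0 0.182" --pt "0.0 -1 -1 0 0 0 0.182"

```text
clock: 1.35
position: [0.3713, 0.0809, 0.2484]
tool_rot: [-3.141, 0.0, 2.686]
force: [0.1, 1.6, 0.5]
grip_width: 0.0425
```

```bash
python3 - <<'E'
from h import *
print(st()['clock'],st()['position'],st()['qpos'].round(2),delta([.578,-.3015,.1],Rt(2.69)))
E
```

```text
1.35 [0.37131577 0.08086499 0.24838286] [-0.64  0.13  0.29  2.2  -0.05  0.82  0.8 ] [-2.358 -1.683  0.99  -0.     0.    -0.005]
```

Call:
arm_command --pt "0.0 -1 -0.75 0 0 0 0" --pt "0.0 -1 -0.75 0 0 0 0" --pt "0.0 -1 -0.75 0 0 0 0"

```text
clock: 1.72
position: [0.457, -0.0847, 0.2483]
tool_rot: [3.141, 0.0, 2.69]
force: [1.1, 2.1, 0.6]
grip_width: 0.0427
```

Call:
arm_command --pt "0.0 -1 -0.7 0.2 0 0 0" --pt "0.0 -1 -0.7 0.4 0 0 0" --pt "0.0 -1 -0.7 0.6 0 0 0" --pt "0.0 -1 -0.7 0.6 0 0 0"

```text
clock: 2.22
position: [0.5449, -0.2453, 0.1554]
tool_rot: [-3.14, -0.003, 2.687]
force: [-0.5, 0.4, 0.2]
grip_width: 0.0429
```

```bash
python3 - <<'E'
from h import *
print(st()['clock'],st()['position'],st()['qpos'].round(2),st()['grip_width'],delta([.578,-.3015,.06],Rt(2.69)))
E
```

```text
2.225 [ 0.5448633  -0.24525259  0.15541275] [ 0.07  0.63  0.38  1.77 -0.3   0.81  1.71] 0.042936325309758244 [-0.365 -0.239  0.635 -0.002 -0.004 -0.003]
```

Call:
arm_command --pt "0.0 -0.36 -0.24 0.2 0 0 0" --pt "0.0 -0.36 -0.24 0.55 0 0 0" --pt "0.0 -0.36 -0.24 0.55 0 0 0"

```text
clock: 2.6
position: [0.576, -0.2984, 0.0718]
tool_rot: [-3.141, -0.007, 2.689]
force: [-0.6, 0.4, 0.6]
grip_width: 0.0428
```

```bash
python3 - <<'E'
from h import *
im=cams.grab_frame("top");im2=cams.grab_frame("side")
a=cv2.imread
crop(im,370,160,110,100,4,"pics/e1.png");crop(im2,295,265,150,90,4,"pics/e2.png")
x,y=cv2.imread("pics/e1.png"),cv2.imread("pics/e2.png")
h=max(x.shape[0],y.shape[0]);z=np.zeros((h,0,3),np.uint8)
y=cv2.resize(y,(360,216));o=np.zeros((h,800,3),np.uint8);o[:x.shape[0],:440]=x;o[:216,440:]=y;cv2.imwrite("pics/e.png",o)
print(st()['position'],delta([.578,-.3015,.029],Rt(2.69)),proj("top",st()['position']))
E
```

```text
[ 0.57831995 -0.2987209   0.07661744] [-0.006 -0.018  0.317 -0.    -0.    -0.   ] [408.52657108 226.21754187]
```

View pics/e.png

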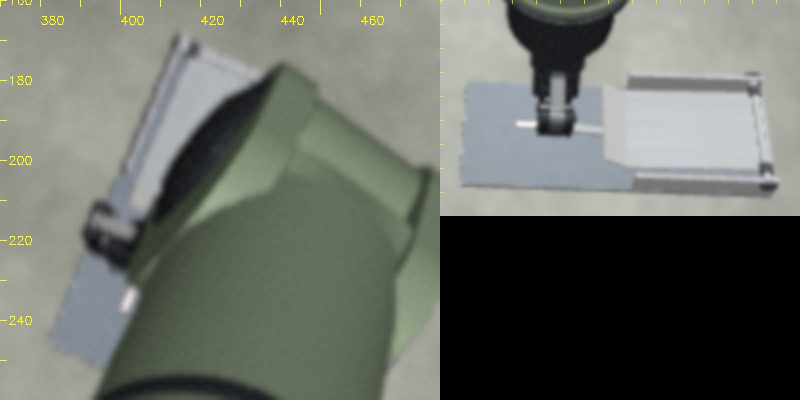

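The gripper straddles the shank, with the tip showing at top (400,235). I'll go down and close.

Call:
arm_command --pt "0.0 0 -0.018 0.15 0 0 0" --pt "0.0 0 -0.018 0.31 0 0 0" --pt "-1 0 -0.018 0.31 0 0 0" --pt "-1 0 -0.018 0.31 0 0 0" --pt "-1 0 -0.018 0.31 0 0 0" --pt "-1 0 -0.018 0.31 0 0 0" --newtons 100

```text
clock: 3.45
position: [0.5777, -0.3017, 0.0303]
tool_rot: [-3.141, 0.002, 2.69]
force: [0.2, -1.3, 2.1]
grip_width: 0.0023
```

```bash
python3 - <<'E'
from h import *
o=st();print(o['position'],o['grip_width'],o['force'],o['tool_rot'])
p=o['position']; c=np.array([np.cos(-.4221),np.sin(-.4221),0])
print(delta(p-.155*c,Rt(2.69)),delta(p-.155*c+[0,0,.05],Rt(2.69)))
E
```

```text
[ 0.57767037 -0.30173415  0.0302642 ] 0.002317944822979024 [ 0.22250943 -1.25568257  2.12090197] [-3.14142591e+00  1.59361947e-03  2.68968735e+00]
[ 1.033 -0.031 -0.002 -0.     0.002 -0.   ] [ 1.032 -0.031 -0.335 -0.     0.002 -0.   ]
```

The fingers stopped at 2.3 mm, but the shank is 7 mm thick, so the grip probably missed. I'll look.

```bash
python3 - <<'E'
from h import *
im2=cams.grab_frame("side")
crop(im2,295,275,150,80,5,"pics/f.png")
E
```

```text
(no output)
```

View pics/f.png

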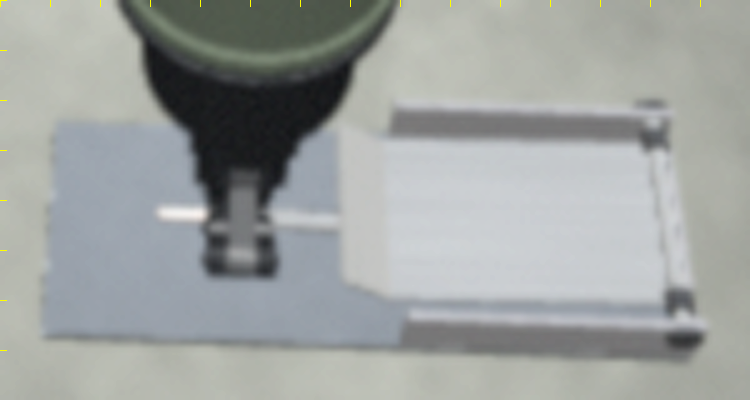

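```bash
python3 - <<'E'
from h import *
o=st();p=o['position'];print(o['grip_width'],o['force'],p)
f=lambda X:((proj("side",X)-(295,275))*5).round()
print("tcp",f(p),"ftip",f(p-[0,0,.017]),"shank axis under tcp",f([p[0],p[1],.017]))
print("rest y dir:",f([.5777+.01*.41,-.3017+.01*.91,.013]))
S=lambda x,y:(295+x/5,275+y/5)
print("tip",atz("side",S(158,212),.017),"lip",atz("side",S(338,220),.017))
E
```

```text
0.0022060113800757408 [-0.36745901 -1.84251685  3.43717573] [ 0.57761818 -0.30170997  0.03007761]
tcp [235. 199.] ftip [233. 218.] shank axis under tcp [233. 214.]
rest y dir: [233. 195.]
tip [ 0.5504783  -0.28924457  0.017     ] lip [ 0.61469913 -0.32032316  0.017     ]
```

Call:
arm_command --pt "-1 0 0 0 0 0 0"

```text
clock: 3.62
position: [0.5776, -0.3017, 0.0298]
tool_rot: [-3.141, 0.001, 2.69]
force: [0.1, -2.3, 3.9]
grip_width: 0.002
```

Call:
arm_command --pt "-1 0.05 0 0 0 0 0" --pt "-1 0.1 0 0 0 0 0"

```text
clock: 3.88
position: [0.5646, -0.2949, 0.0298]
tool_rot: [3.141, 0.002, 2.69]
force: [5.7, -2.0, 3.6]
grip_width: 0.002
```

```bash
python3 - <<'E'
from h import *
print(st()['force'],st()['grip_width'],st()['position'])
im2=cams.grab_frame("side")
crop(im2,295,275,150,80,5,"pics/g.png")
im2=cams.grab_frame("top")
crop(im2,370,160,110,100,5,"pics/g2.png")
E
```

```text
[ 5.70052443 -1.98464154  3.5656943 ] 0.0019980771342738117 [ 0.56464915 -0.2948831   0.02976451]
```

View pics/g.png

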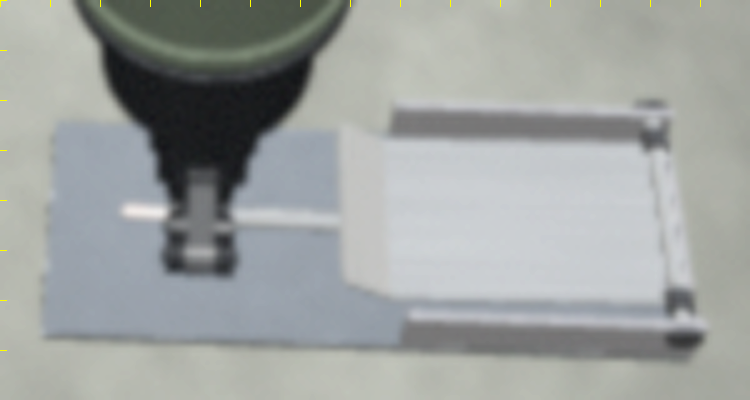

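View pics/g2.png

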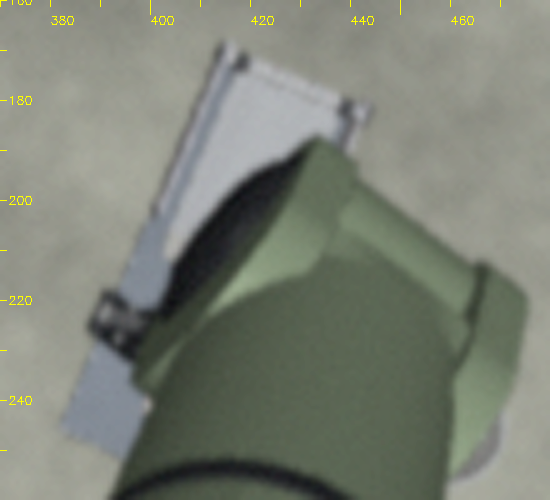

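The pick followed the gripper: its tip moved from side x=158 to x=122, about 15 mm. So it is held, and the width reading just runs low. I'll keep drawing it out along the plate.

Call:
arm_command --pt "-1 0.15 -0.005 0 0 0 0" --pt "-1 0.33 -0.01 0 0 0 0" --pt "-1 0.51 -0.016 0 0 0 0" --pt "-1 0.69 -0.02 0 0 0 0" --pt "-1 0.87 -0.026 0 0 0 0" --pt "-1 0.87 -0.026 0 0 0 0" --newtons 120

```text
clock: 4.72
position: [0.4431, -0.2404, 0.0293]
tool_rot: [3.141, -0.002, 2.69]
force: [-3.9, 0.3, 2.8]
grip_width: 0.0025
```

```bash
python3 - <<'E'
from h import *
print(st()['force'],st()['grip_width'],st()['position'])
im2=cams.grab_frame("side")
crop(im2,245,265,200,80,4,"pics/i.png")
E
```

```text
[-3.94124478  0.27259568  2.76438675] 0.0025159263416251907 [ 0.4430816  -0.24044911  0.02930298]
```

View pics/i.png

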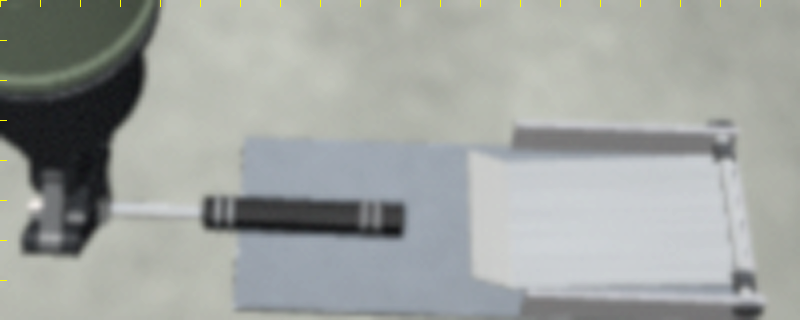

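It's fully out: the handle lies on the open plate at crop (205–405, 215), clear of the lip at 470. I'll release and rise.

Call:
arm_command --pt "0 0 0 0 0 0 0" --pt "0 0 0 0 0 0 0" --pt "0 0 0 0 0 0 0" --pt "0 0 0 -0.2 0 0 0" --pt "0 0 0 -0.5 0 0 0" --pt "0 0 0 -0.5 0 0 0"

```text
clock: 5.52
position: [0.446, -0.2419, 0.1068]
tool_rot: [3.141, 0.004, 2.69]
force: [0.5, 0.4, 0.1]
grip_width: 0.0429
```

```bash
python3 - <<'E'
from h import *
print(st()['force'],st()['grip_width'],st()['position'])
im2=cams.grab_frame("side");im=cams.grab_frame("top")
crop(im2,245,265,200,80,4,"pics/j.png")
crop(im,350,160,130,120,4,"pics/j2.png")
E
```

```text
[0.48936992 0.41647604 0.05345814] 0.04293391139263975 [ 0.4460346  -0.24191932  0.10681281]
```

View pics/j.png

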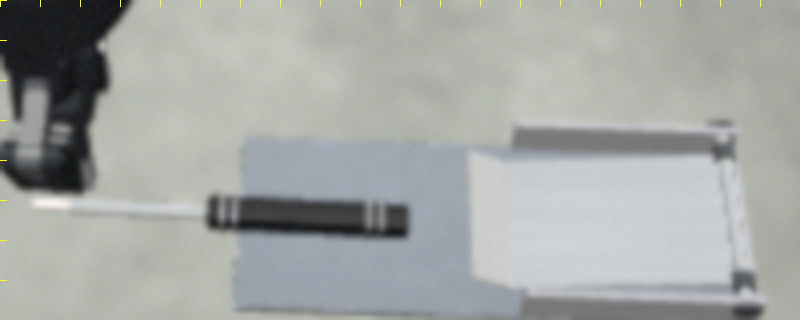

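View pics/j2.png

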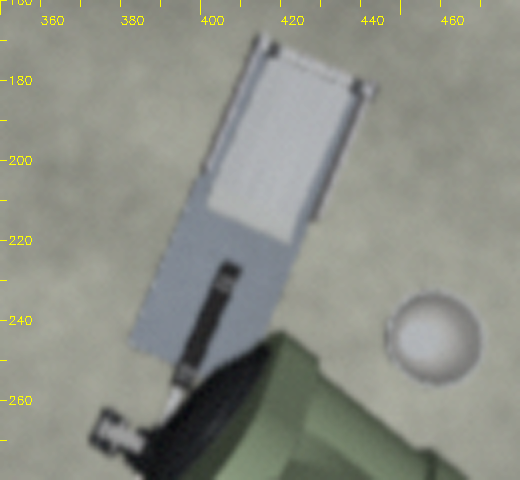

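```bash
python3 - <<'E'
from h import *
r=atz("top",(350+231/4,160+266/4),.024);f=atz("top",(350+183/4,160+386/4),.024)
S=lambda x,y:(245+x/4,265+y/4)
print(r,f,np.linalg.norm(r-f),(r+f)/2,np.arctan2(*(f-r)[[1,0]]))
t=atz("side",S(33,203),.017);print("tip side",t, "rear side",atz("side",S(409,215),.021),"front",atz("side",S(207,208),.021))
d=np.array([np.cos(2.715),np.sin(2.715)]);print("handle c from tip",t[:2]-.1375*d)
c=(r+f)/2
R=Rt(2.71)
print(delta([c[0],c[1],.08],R),delta([c[0],c[1],.029],R),st()['clock'])
E
```

```text
[ 0.58180972 -0.30877128  0.024     ] [ 0.49580139 -0.26948301  0.024     ] 0.09455687119353261 [ 0.53880556 -0.28912715  0.024     ] 2.713101391280959
tip side [ 0.41774342 -0.22877119  0.017     ] rear side [ 0.58596039 -0.30952164  0.021     ] front [ 0.49580623 -0.26704252  0.021     ]
handle c from tip [ 0.5429208  -0.28566473]
[-0.702 -0.015  0.164  0.     0.001 -0.025] [-0.702 -0.015  0.504  0.     0.001 -0.025] 5.625
```

Call:
arm_command --pt "0 -0.35 -0.01 0 0 0 -0.025" --pt "0 -0.715 -0.02 0.15 0 0 -0.025" --pt "0 -0.715 -0.02 0.35 0 0 -0.025" --pt "0 -0.715 -0.02 0.5 0 0 -0.025" --pt "-1 -0.715 -0.02 0.5 0 0 -0.025" --pt "-1 -0.715 -0.02 0.5 0 0 -0.025" --pt "-1 -0.715 -0.02 0.5 0 0 -0.025" --pt "-1 -0.715 -0.02 0.5 0 0 -0.025" --newtons 120

```text
clock: 6.62
position: [0.5396, -0.2907, 0.0289]
tool_rot: [-3.142, -0.001, 2.71]
force: [-0.8, 0.3, -1.4]
grip_width: 0.0107
```

```bash
python3 - <<'E'
from h import *
o=st();print(o['position'],o['tool_rot'],o['grip_width'],o['force'],o['qpos'].round(2))
im2=cams.grab_frame("side")
crop(im2,245,265,200,80,4,"pics/k.png")
E
```

```text
[ 0.53958453 -0.29068844  0.02893409] [-3.14158255e+00 -5.25073782e-04  2.70951177e+00] 0.010682874975416106 [-0.81653528  0.26799597 -1.39452813] [ 0.21  0.82  0.29  1.77 -0.38  0.6   1.86]
```

View pics/k.png

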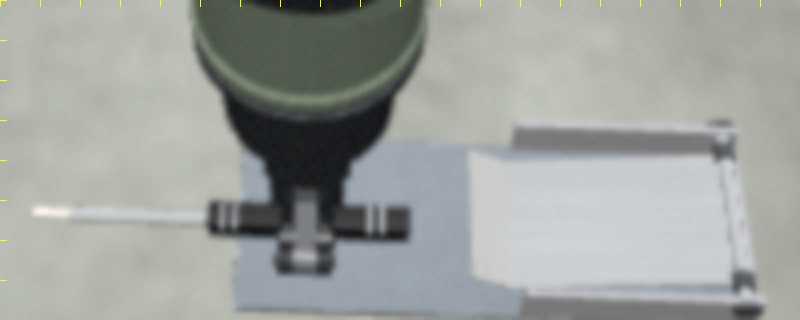

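Held (reading 10.7 mm, again about 3–4 mm low). I'll lift and carry it towards the trough.

```bash
python3 - <<'E'
from h import *
o=st();p=o['position'];R=Ro.from_euler("xyz",o['tool_rot']).as_matrix()
for z in(.015,.017): print(R.T@(atz("side",(245+33/4,265+211/4),z)-p))
yaw=1.3965;s=np.radians(36);Rw=Rt(yaw,s)
L=np.array([.135,0,.012])
for tip in([.575,.342,.12],[.575,.342,.0775],[.523,.047,.07]):
    print(tip,np.array(tip)-Rw@L)
b=(p,R);p1=np.array([.50,-.15,.179]);R1=Rt(2.71)
print(delta(p1,R1,b)); b=(p1,R1)
for p2,R2 in((np.array([.52,-.02,.30]),Rt(2.05)),(np.array([.535,.10,.30]),Rt(yaw,0)),(np.array([.575,.332,.15])-Rw@L,Rw)):
    print(p2,delta(p2,R2,b)); b=(p2,R2)
E
```

```text
[0.13637119 0.00194884 0.01409483]
[0.13598374 0.00101421 0.01209467]
[0.575, 0.342, 0.12] [0.55728324 0.24138403 0.20905921]
[0.575, 0.342, 0.0775] [0.55728324 0.24138403 0.16655921]
[0.523, 0.047, 0.07] [ 0.50528324 -0.05361597  0.15905921]
[ 0.633  0.741 -0.999 -0.    -0.001 -0.001]
[ 0.52 -0.02  0.3 ] [ 0.241  0.843 -0.807  0.     0.     0.84 ]
[0.535 0.1   0.3  ] [0.664 0.458 0.    0.    0.    0.832]
[0.55728324 0.23138403 0.23905921] [ 0.888 -0.006  0.406 -0.    -0.8    0.   ]
```

Call:
arm_command --pt "-1 0 0 -0.3 0 0 0" --pt "-1 0 0 -0.7 0 0 0" --pt "-1 0.3 0.37 -1 0 0 0" --pt "-1 0.63 0.74 -1 0 0 0" --pt "-1 0.63 0.74 -1 0 0 0"

```text
clock: 7.3
position: [0.4998, -0.1475, 0.1799]
tool_rot: [3.14, 0.0, 2.712]
force: [0.7, -0.9, -2.0]
grip_width: 0.0105
```

Call:
arm_command --pt "-1 0.06 0.2 -0.25 0 0 0.2" --pt "-1 0.12 0.4 -0.5 0 0 0.4" --pt "-1 0.24 0.84 -0.8 0 0 0.6" --pt "-1 0.24 0.84 -0.8 0 0 0.84" --pt "-1 0.24 0.84 -0.8 0 0 0.84"

```text
clock: 7.92
position: [0.5209, -0.0194, 0.2997]
tool_rot: [3.141, 0.0, 2.052]
force: [0.0, 0.3, -1.8]
grip_width: 0.0103
```

Call:
arm_command --pt "-1 0.2 0.12 0 0 0 0.22" --pt "-1 0.4 0.24 0 0 0 0.44" --pt "-1 0.66 0.46 0 0 0 0.66" --pt "-1 0.66 0.46 0 0 0 0.83" --pt "-1 0.66 0.46 0 0 0 0.83"

```text
clock: 8.55
position: [0.5359, 0.0977, 0.2985]
tool_rot: [-3.141, 0.002, 1.401]
force: [-0.4, -0.2, -2.1]
grip_width: 0.0107
```

```bash
python3 - <<'E'
from h import *
o=st();print(o['clock'],o['position'],o['tool_rot'],o['grip_width'],o['force'],o['qpos'].round(2))
yaw=1.3965;s=np.radians(36);Rw=Rt(yaw,s)
L=np.array([.1335,0,.012])
print(delta(np.array([.572,.322,.15])-Rw@L,Rw))
E
```

```text
8.55 [0.53591375 0.09766631 0.29853743] [-3.14083365e+00  1.50125077e-03  1.40094871e+00] 0.010688134356837612 [-0.4379538  -0.23240907 -2.08089451] [-0.85  0.44  0.78  1.78 -0.35  1.07 -0.11]
[ 0.842 -0.018  0.401  0.001 -0.798  0.006]
```

Call:
arm_command --pt "-1 0.2 0 0.0 0 -0.2 0" --pt "-1 0.4 -0.01 0.1 0 -0.4 0" --pt "-1 0.62 -0.015 0.2 0 -0.6 0" --pt "-1 0.84 -0.018 0.3 0 -0.8 0.006" --pt "-1 0.84 -0.018 0.4 0 -0.8 0.006" --pt "-1 0.84 -0.018 0.4 0 -0.8 0.006"

```text
clock: 9.3
position: [0.5552, 0.2214, 0.2383]
tool_rot: [-3.139, 0.63, 1.396]
force: [-0.6, -0.6, -0.8]
grip_width: 0.0107
```

```bash
python3 - <<'E'
from h import *
o=st();print(o['clock'],o['position'],o['tool_rot'],o['grip_width'],o['force'],o['qpos'].round(2))
R=Ro.from_euler("xyz",o['tool_rot']).as_matrix();tip=o['position']+R@[.1335,0,.012];print(tip,proj("top",tip),proj("side",tip))
im2=cams.grab_frame("side");im=cams.grab_frame("top")
crop(im2,190,60,125,140,4,"pics/l.png");crop(im,145,170,170,125,4,"pics/m.png")
E
```

```text
9.3 [0.55522154 0.22136876 0.23828155] [-3.1389333   0.63004433  1.39599412] 0.010715638702825851 [-0.59519297 -0.61819596 -0.84412231] [-1.13  0.9   0.84  1.43 -0.11  1.4  -0.53]
[0.57272024 0.32063629 0.14992996] [175.87275824 230.43705277] [244.43936734  96.39022445]
```

View pics/l.png

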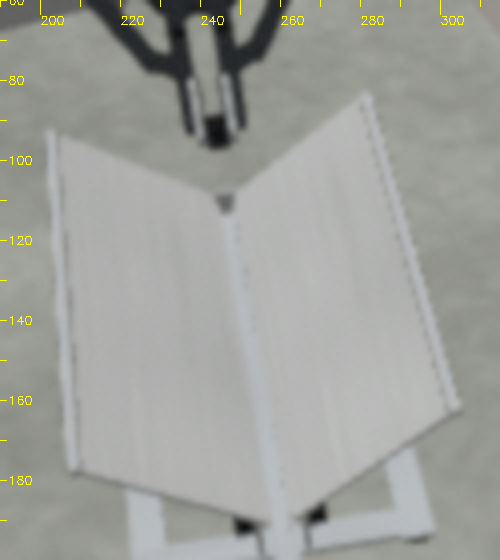

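View pics/m.png

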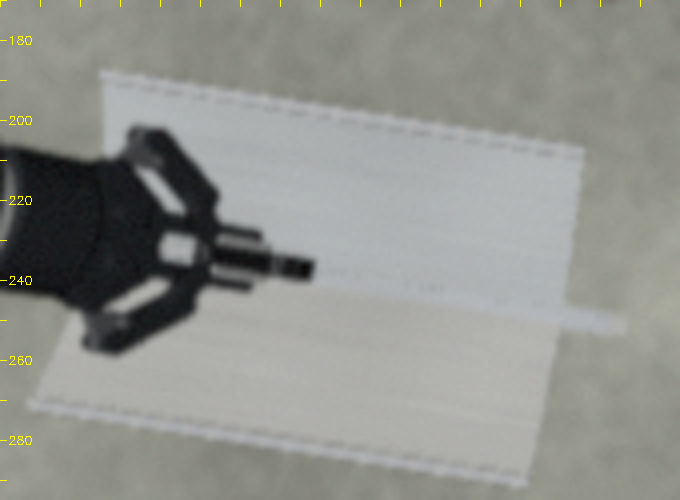

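```bash
python3 - <<'E'
from tr import *
o=st();R=Ro.from_euler("xyz",o['tool_rot']).as_matrix()
for x in(-.0515,): 
  for dz in(.005,.012,.019):
    P=o['position']+R@[x,0,dz]; print(dz,P,(proj("top",P)-(145,170))*4,(proj("side",P)-(190,60))*4)
# channel line positions in image
p=[.5757,.3425,-1.7451,.041]
for s in(0,.1,.2,.3,.334): print(s,tp(p,s,0,0).round(4),((proj("top",tp(p,s,0,0))-(145,170))*4).round(1),((proj("side",tp(p,s,0,0))-(190,60))*4).round(1))
E
```

```text
0.005 [0.54775861 0.17727889 0.26673334] [295.8949868  265.68586989] [214.3269682  109.48583519]
0.012 [0.54703339 0.17323642 0.26106479] [305.59163427 267.40795055] [216.4684739  122.29668043]
0.019 [0.54630816 0.16919395 0.25539624] [315.1652573  269.10818261] [218.60270368 135.0639999 ]
0 [0.5757 0.3425 0.075 ] [133.2 246.1] [228.3 218.5]
0.1 [0.5584 0.2441 0.0709] [275.5 268.7] [244.3 309.1]
0.2 [0.541  0.1457 0.0668] [417.4 291.3] [262.3 411. ]
0.3 [0.5237 0.0473 0.0627] [559.  313.8] [282.7 526.2]
0.334 [0.5178 0.0138 0.0613] [607.  321.4] [290.2 568.9]
```

```bash
python3 - <<'E'
from h import *
crop("pics/top0.png",165,222,60,24,12,"pics/n1.png");crop("pics/top0.png",250,235,60,24,12,"pics/n2.png");crop("pics/side0.png",236,100,30,50,8,"pics/n3.png");crop("pics/side0.png",245,170,40,50,8,"pics/n4.png")
a,b,c,d=[cv2.imread(f"pics/n{i}.png") for i in(1,2,3,4)]
o=np.zeros((600,800,3),np.uint8);o[:288,:720]=a;o[300:588,:720]=b;cv2.imwrite("pics/n.png",o)
o=np.zeros((400,560,3),np.uint8);o[:,:240]=c;o[:,240:]=d;cv2.imwrite("pics/o.png",o)
E
```

```text
(no output)
```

View pics/n.png

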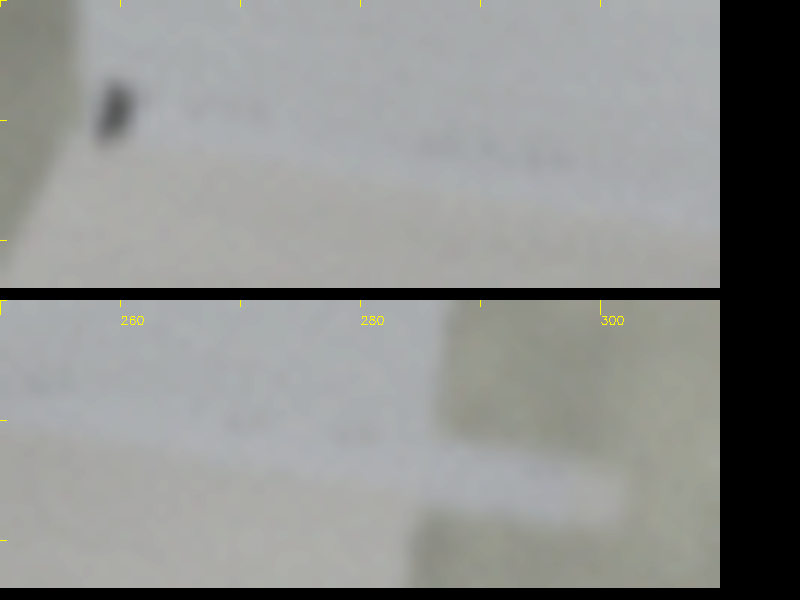

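View pics/o.png

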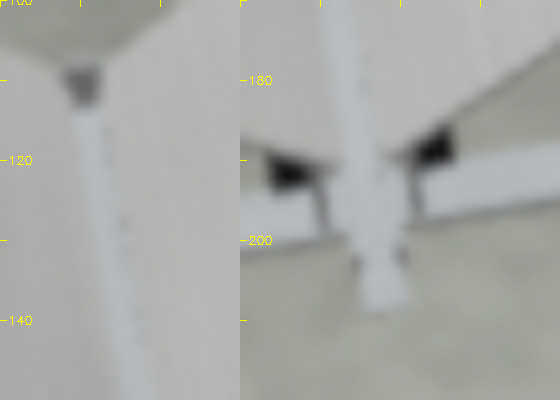

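```bash
cat > w.py <<'E'
from h import *
YAW=1.3965; S0=np.radians(36); RW=Rt(YAW,S0); L=np.array([.1335,0,.012])
C0=np.array([.573,.334,.0775]); U=np.array([-.1734,-.9848,0])
def now():
    o=st();R=Ro.from_euler("xyz",o['tool_rot']).as_matrix();t=o['position']+R@L
    print("t",round(o['clock'],2),"tip s %.4f z %.4f lat %.4f"%((t-C0)@U,t[2],(t-C0)@[-U[1],U[0],0]),"F",o['force'].round(2),"gw",o['grip_width'].round(4))
def tipd(s,z,base=None): return delta(C0+U*s+[0,0,z-C0[2]]-RW@L,RW,base)
E
python3 - <<'E'
from w import *
now();print(tipd(-.001,.084),tipd(-.001,.080))
print("per mm world z:",(RW.T@[0,0,-.001]/.15).round(4),"per mm along U",(RW.T@U*.001/.15).round(4))
E
```

```text
Traceback (most recent call last):
  File "w.py", line 6, in now
    print("t",round(o['clock'],2),"tip s %.4f z %.4f lat %.4f"%((t-C0)@U,t[2],(t-C0)@[-U[1],U[0],0]),"F",o['force'].round(2),"gw",o['grip_width'].round(4))
                                                                                                                                  ^^^^^^^^^^^^^^^^^^^^^
AttributeError: 'float' object has no attribute 'round'
```

```bash
sed -i "s/o\['grip_width'\].round(4)/round(o['grip_width'],4)/" w.py
python3 - <<'E'
from w import *
now();print(tipd(-.001,.084),tipd(-.001,.080))
print("per mm world z:",(RW.T@[0,0,-.001]/.15).round(4),"per mm along U",(RW.T@U*.001/.15).round(4))
E
```

```text
t 9.4 tip s 0.0130 z 0.1525 lat 0.0030 F [ 0.14 -0.55 -1.18] gw 0.0105
[ 0.344 -0.018  0.314 -0.002 -0.002 -0.005] [ 0.359 -0.018  0.336 -0.002 -0.002 -0.005]
per mm world z: [0.0039 0.     0.0054] per mm along U [-0.0054  0.      0.0039]
```

Call:
arm_command --pt "-1 0.1 -0.018 0.1 0 0 -0.005" --pt "-1 0.23 -0.018 0.21 0 0 -0.005" --pt "-1 0.344 -0.018 0.314 0 0 -0.005" --pt "-1 0.344 -0.018 0.314 0 0 -0.005" --pt "-1 0.344 -0.018 0.314 0 0 -0.005"

```text
clock: 10.02
position: [0.5554, 0.2373, 0.1712]
tool_rot: [-3.141, 0.629, 1.397]
force: [-0.3, -0.5, -2.2]
grip_width: 0.0108
```

```bash
python3 - <<'E'
from w import *
now();print(tipd(-.001,.080),tipd(-.001,.0775))
E
```

```text
t 10.03 tip s -0.0026 z 0.0830 lat -0.0006 F [-0.3  -0.49 -2.24] gw 0.0108
[ 0.003  0.004  0.023 -0.     0.001  0.   ] [ 0.013  0.004  0.037 -0.     0.001  0.   ]
```

Call:
arm_command --pt "-1 0.006 0 0.008 0 0 0" --pt "-1 0.012 0 0.016 0 0 0" --pt "-1 0.012 0 0.016 0 0 0"

```text
clock: 10.4
position: [0.5551, 0.2376, 0.168]
tool_rot: [-3.141, 0.628, 1.397]
force: [-0.4, -0.4, -1.4]
grip_width: 0.0104
```

Call:
arm_command --pt "-1 0.004 0 0.005 0 0 0" --pt "-1 0.008 0 0.011 0 0 0" --pt "-1 0.008 0 0.011 0 0 0"

```text
clock: 10.78
position: [0.5551, 0.2376, 0.1657]
tool_rot: [-3.141, 0.628, 1.397]
force: [0.2, -0.3, -0.8]
grip_width: 0.0103
```

```bash
python3 - <<'E'
from w import *
now()
E
```

```text
t 10.78 tip s -0.0029 z 0.0776 lat -0.0010 F [ 0.22 -0.27 -0.85] gw 0.0103
```

Call:
arm_command --pt "-1 0.004 0 0.005 0 0 0" --pt "-1 0.004 0 0.005 0 0 0"

```text
clock: 11.02
position: [0.5551, 0.2375, 0.1649]
tool_rot: [-3.141, 0.629, 1.397]
force: [-0.2, -2.2, 1.3]
grip_width: 0.0106
```

Call:
arm_command --pt "-1 0.002 0 0.0025 0 0 0" --pt "-1 0.002 0 0.0025 0 0 0"

```text
clock: 11.28
position: [0.5552, 0.2374, 0.1646]
tool_rot: [-3.141, 0.629, 1.397]
force: [-0.8, -3.1, 2.3]
grip_width: 0.0105
```

```bash
python3 - <<'E'
from w import *
now()
E
```

```text
t 11.28 tip s -0.0027 z 0.0763 lat -0.0009 F [-0.8  -3.12  2.25] gw 0.0105
```

Call:
arm_command --pt "-1 -0.004 0 -0.005 0 0 0" --pt "-1 0.007 0 -0.013 0 0 0" --pt "-1 0.007 0 -0.013 0 0 0"

```text
clock: 11.65
position: [0.5555, 0.2403, 0.1651]
tool_rot: [-3.14, 0.628, 1.398]
force: [0.9, 0.9, -0.3]
grip_width: 0.0104
```

```bash
python3 - <<'E'
from w import *
now()
E
```

```text
t 11.65 tip s -0.0057 z 0.0770 lat -0.0012 F [ 0.91  0.87 -0.31] gw 0.0104
```

Call:
arm_command --pt "-1 0.005 0 -0.004 0 0 0" --pt "-1 0.011 0 -0.008 0 0 0" --pt "-1 0.011 0 -0.008 0 0 0"

```text
clock: 12.02
position: [0.5559, 0.2419, 0.1653]
tool_rot: [-3.141, 0.628, 1.397]
force: [0.9, 1.0, -1.4]
grip_width: 0.0103
```

```bash
python3 - <<'E'
from w import *
now()
E
```

```text
t 12.03 tip s -0.0073 z 0.0771 lat -0.0010 F [ 0.87  1.03 -1.4 ] gw 0.0103
```

Call:
arm_command --pt "-1 0.006 0 -0.003 0 0 0" --pt "-1 0.012 0 -0.006 0 0 0" --pt "-1 0.012 0 -0.006 0 0 0"

```text
clock: 12.4
position: [0.5562, 0.2438, 0.165]
tool_rot: [-3.141, 0.628, 1.397]
force: [1.2, -0.1, -0.1]
grip_width: 0.0108
```

```bash
python3 - <<'E'
from w import *
now()
E
```

```text
t 12.4 tip s -0.0092 z 0.0768 lat -0.0010 F [ 1.23 -0.07 -0.08] gw 0.0108
```

Call:
arm_command --pt "-1 0.004 0 -0.003 0 0 0" --pt "-1 0.009 0 -0.005 0 0 0" --pt "-1 0.009 0 -0.005 0 0 0"

```text
clock: 12.78
position: [0.5565, 0.2452, 0.1648]
tool_rot: [-3.141, 0.628, 1.397]
force: [0.4, -1.4, 2.6]
grip_width: 0.0103
```

```bash
python3 - <<'E'
from w import *
now()
E
```

```text
t 12.78 tip s -0.0106 z 0.0767 lat -0.0010 F [ 0.44 -1.43  2.57] gw 0.0103
```

Pressing shows the upstand: contact at my s≈-10 mm, with the floor height as expected. I'll start the run towards the spout at 5 mm a row, correcting each call.

Call:
arm_command --pt "-1 -0.026 0 0.02 0 0 0" --pt "-1 -0.053 0 0.041 0 0 0" --pt "-1 -0.079 0 0.062 0 0 0" --pt "-1 -0.105 0 0.083 0 0 0"

```text
clock: 13.28
position: [0.5529, 0.2251, 0.164]
tool_rot: [-3.14, 0.628, 1.397]
force: [1.0, 1.2, 0.7]
grip_width: 0.0104
```

```bash
python3 - <<'E'
from w import *
now()
E
```

```text
t 13.28 tip s 0.0098 z 0.0758 lat -0.0010 F [0.96 1.24 0.74] gw 0.0104
```

Call:
arm_command --pt "-1 -0.026 0 0.021 0 0 0" --pt "-1 -0.052 0 0.042 0 0 0" --pt "-1 -0.078 0 0.063 0 0 0" --pt "-1 -0.105 0 0.083 0 0 0"

```text
clock: 13.78
position: [0.5494, 0.2053, 0.1632]
tool_rot: [-3.141, 0.628, 1.397]
force: [0.8, 0.9, -0.1]
grip_width: 0.0108
```

Call:
arm_command --pt "-1 -0.026 0 0.022 0 0 0" --pt "-1 -0.052 0 0.043 0 0 0" --pt "-1 -0.077 0 0.064 0 0 0" --pt "-1 -0.103 0 0.085 0 0 0"

```text
clock: 14.28
position: [0.546, 0.1857, 0.1619]
tool_rot: [-3.141, 0.628, 1.397]
force: [1.1, 0.0, 0.1]
grip_width: 0.0104
```

Call:
arm_command --pt "-1 -0.026 0 0.022 0 0 0" --pt "-1 -0.051 0 0.043 0 0 0" --pt "-1 -0.077 0 0.065 0 0 0" --pt "-1 -0.102 0 0.087 0 0 0"

```text
clock: 14.78
position: [0.5425, 0.1659, 0.1604]
tool_rot: [-3.141, 0.628, 1.397]
force: [0.1, 1.5, 1.3]
grip_width: 0.0107
```

Call:
arm_command --pt "-1 -0.026 0 0.021 0 0 0" --pt "-1 -0.052 0 0.042 0 0 0" --pt "-1 -0.078 0 0.063 0 0 0" --pt "-1 -0.104 0 0.084 0 0 0"

```text
clock: 15.28
position: [0.539, 0.1462, 0.1594]
tool_rot: [-3.141, 0.628, 1.397]
force: [0.1, 1.5, 0.7]
grip_width: 0.0103
```

```bash
python3 - <<'E'
from w import *
now();print(st()['qpos'].round(2))
E
```

```text
t 15.28 tip s 0.0899 z 0.0712 lat -0.0010 F [0.12 1.46 0.68] gw 0.0103
[-1.09  0.93  0.82  1.65 -0.12  1.15 -0.5 ]
```

Call:
arm_command --pt "-1 -0.026 0 0.021 0 0 0" --pt "-1 -0.052 0 0.042 0 0 0" --pt "-1 -0.078 0 0.063 0 0 0" --pt "-1 -0.103 0 0.084 0 0 0" --pt "-1 -0.129 0 0.106 0 0 0" --pt "-1 -0.155 0 0.127 0 0 0"

```text
clock: 16.02
position: [0.5338, 0.1166, 0.1576]
tool_rot: [-3.141, 0.628, 1.397]
force: [0.5, 2.6, 1.6]
grip_width: 0.0106
```

Call:
arm_command --pt "-1 -0.026 0 0.021 0 0 0" --pt "-1 -0.052 0 0.042 0 0 0" --pt "-1 -0.078 0 0.063 0 0 0" --pt "-1 -0.104 0 0.084 0 0 0" --pt "-1 -0.13 0 0.104 0 0 0" --pt "-1 -0.156 0 0.125 0 0 0"

```text
clock: 16.77
position: [0.5286, 0.0871, 0.1562]
tool_rot: [-3.141, 0.628, 1.397]
force: [-0.4, 2.8, 3.2]
grip_width: 0.0108
```

Call:
arm_command --pt "-1 -0.0275 0 0.019 0 0 0" --pt "-1 -0.054 0 0.039 0 0 0" --pt "-1 -0.08 0 0.06 0 0 0" --pt "-1 -0.106 0 0.081 0 0 0"

```text
clock: 17.27
position: [0.5251, 0.0674, 0.1557]
tool_rot: [-3.14, 0.628, 1.397]
force: [0.8, 1.8, 1.4]
grip_width: 0.0107
```

```bash
python3 - <<'E'
from w import *
now()
E
```

```text
t 17.27 tip s 0.1699 z 0.0675 lat -0.0010 F [0.79 1.79 1.44] gw 0.0107
```

Call:
arm_command --pt "-1 -0.026 0 0.02 0 0 0" --pt "-1 -0.052 0 0.041 0 0 0" --pt "-1 -0.078 0 0.062 0 0 0" --pt "-1 -0.104 0 0.083 0 0 0" --pt "-1 -0.13 0 0.104 0 0 0" --pt "-1 -0.156 0 0.125 0 0 0"

```text
clock: 18.02
position: [0.5199, 0.0379, 0.1543]
tool_rot: [-3.141, 0.628, 1.397]
force: [-0.7, 2.3, 0.6]
grip_width: 0.0104
```

Call:
arm_command --pt "-1 -0.026 0 0.021 0 0 0" --pt "-1 -0.052 0 0.042 0 0 0" --pt "-1 -0.078 0 0.063 0 0 0" --pt "-1 -0.104 0 0.084 0 0 0" --pt "-1 -0.13 0 0.105 0 0 0" --pt "-1 -0.156 0 0.126 0 0 0"

```text
clock: 18.77
position: [0.5147, 0.0083, 0.1528]
tool_rot: [-3.141, 0.628, 1.397]
force: [1.4, 3.2, 1.9]
grip_width: 0.0106
```

```bash
python3 - <<'E'
from w import *
now()
E
```

```text
t 18.77 tip s 0.2299 z 0.0646 lat -0.0010 F [1.42 3.24 1.91] gw 0.0106
```

Call:
arm_command --pt "-1 -0.0265 0 0.02 0 0 0" --pt "-1 -0.053 0 0.041 0 0 0" --pt "-1 -0.079 0 0.062 0 0 0" --pt "-1 -0.105 0 0.083 0 0 0" --pt "-1 -0.131 0 0.104 0 0 0" --pt "-1 -0.157 0 0.1245 0 0 0"

```text
clock: 19.52
position: [0.5095, -0.0213, 0.1515]
tool_rot: [-3.14, 0.628, 1.397]
force: [0.9, 1.4, 2.9]
grip_width: 0.0103
```

Call:
arm_command --pt "-1 -0.0275 0 0.019 0 0 0" --pt "-1 -0.0535 0 0.04 0 0 0" --pt "-1 -0.0795 0 0.061 0 0 0" --pt "-1 -0.1055 0 0.0816 0 0 0"

```text
clock: 20.02
position: [0.506, -0.041, 0.1509]
tool_rot: [-3.14, 0.628, 1.397]
force: [0.3, 1.8, 1.5]
grip_width: 0.0105
```

```bash
python3 - <<'E'
from w import *
now()
E
```

```text
t 20.02 tip s 0.2800 z 0.0627 lat -0.0010 F [0.27 1.8  1.48] gw 0.0105
```

Call:
arm_command --pt "-1 -0.026 0 0.02 0 0 0" --pt "-1 -0.052 0 0.041 0 0 0" --pt "-1 -0.078 0 0.062 0 0 0" --pt "-1 -0.104 0 0.083 0 0 0" --pt "-1 -0.13 0 0.104 0 0 0" --pt "-1 -0.156 0 0.125 0 0 0"

```text
clock: 20.78
position: [0.5009, -0.0704, 0.1495]
tool_rot: [-3.141, 0.628, 1.397]
force: [-0.0, 1.9, 2.5]
grip_width: 0.0103
```

Call:
arm_command --pt "-1 -0.026 0 0.02 0 0 0" --pt "-1 -0.052 0 0.041 0 0 0"

```text
clock: 21.02
position: [0.4991, -0.0802, 0.1491]
tool_rot: [-3.14, 0.628, 1.397]
force: [0.5, 2.8, 1.6]
grip_width: 0.0103
```

```bash
python3 - <<'E'
from w import *
now();print(tipd(.32,.145))
E
```

```text
t 21.02 tip s 0.3198 z 0.0609 lat -0.0010 F [0.48 2.85 1.6 ] gw 0.0103
[-0.331  0.006 -0.453 -0.001 -0.     0.001]
```

The wipe is done: the tip is on the spout at true s≈0.32. I'll lift and check the pick in the hand.

Call:
arm_command --pt "-1 -0.06 0 -0.08 0 0 0" --pt "-1 -0.2 0 -0.28 0 0 0" --pt "-1 -0.4 0 -0.56 0 0 0" --pt "-1 -0.5 0 -0.7 0 0 0" --pt "-1 -0.5 0 -0.7 0 0 0"

```text
clock: 21.65
position: [0.4998, -0.079, 0.2799]
tool_rot: [3.14, 0.626, 1.396]
force: [0.3, -0.1, -1.9]
grip_width: 0.0102
```

```bash
python3 - <<'E'
from h import *
o=st();print(o['clock'],o['position'],o['tool_rot'],o['grip_width'],o['force'],o['qpos'].round(2))
R1=Rt(.5);
print(delta([.50,-.15,.25],Rt(.65)),delta([.50,-.15,.25],Rt(-.4221)))
E
```

```text
21.65 [ 0.49980985 -0.07900581  0.27993418] [3.13999954 0.62648304 1.39552023] 0.010200674055471771 [ 0.32900066 -0.08462484 -1.87902896] [-0.97  0.64  1.01  1.89  0.09  1.02 -0.25]
[-0.26   0.083  0.435  0.299  0.759  0.918] [-0.26   0.083  0.435  0.723  0.561  2.229]
```

```bash
python3 - <<'E'
from h import *
T=lambda x,y:(370+x/6,160+y/6); S=lambda x,y:(295+x/5,285+y/5)
a=[atz("top",T(*q),.01) for q in((70,515),(172,275),(245,587),(327,362))]
b=[atz("side",S(*q),.01) for q in((55,70),(335,80),(43,288),(398,296))]
for q in(a,b):
    for i in(0,2): d=q[i+1]-q[i]; print(np.arctan2(d[1],d[0]),np.linalg.norm(d))
# lip edges in rest frame
c,s=np.cos(.4221),np.sin(.4221)
def loc(P): d=np.asarray(P)[:2]-[.6282,-.3275]; return c*d[0]-s*d[1],s*d[0]+c*d[1]
for q in a+b: print(np.round(loc(q),4))
for q in((198,300),(320,358)): print("lip",np.round(loc(atz("top",T(*q),.03)),4))
E
```

```text
-0.44340362759196084 0.13016334810193636
-0.40322917301058603 0.11865414673267488
-0.4424025543786987 0.1158747261589601
-0.4269186719618728 0.1358790552111307
[-0.1307  0.0455]
[-0.0006  0.0427]
[-0.1297 -0.0457]
[-0.011  -0.0435]
[-0.1296  0.0459]
[-0.0138  0.0436]
[-0.1301 -0.0455]
[ 0.0058 -0.0462]
lip [-0.0113  0.0293]
lip [-0.0146 -0.0354]
```

Call:
arm_command --pt "-1 -0.05 0.01 0.08 0.06 0.15 0.15" --pt "-1 -0.1 0.03 0.16 0.12 0.3 0.3" --pt "-1 -0.15 0.05 0.24 0.18 0.45 0.5" --pt "-1 -0.2 0.07 0.35 0.24 0.6 0.7" --pt "-1 -0.26 0.083 0.43 0.3 0.76 0.92" --pt "-1 -0.26 0.083 0.43 0.3 0.76 0.92" --pt "-1 -0.26 0.083 0.43 0.3 0.76 0.92"

```text
clock: 22.52
position: [0.4992, -0.1496, 0.2486]
tool_rot: [-3.14, 0.003, 0.648]
force: [-0.3, 1.1, -1.4]
grip_width: 0.0106
```

```bash
cat > r.py <<'E'
from h import *
RY=-.425;RR=Rt(RY)
def rp(x,z,y=0): return np.array([.6282+x*np.cos(RY)-y*np.sin(RY),-.3275+x*np.sin(RY)+y*np.cos(RY),z])
def loc(P): d=np.asarray(P)-[.6282,-.3275,0]; return np.array([np.cos(RY)*d[0]+np.sin(RY)*d[1],-np.sin(RY)*d[0]+np.cos(RY)*d[1],d[2]])
E
python3 - <<'E'
from r import *
print(st()['qpos'].round(2),delta(rp(-.185,.09),RR))
E
```

```text
[-0.46  0.5   0.9   1.9  -0.47  0.97 -0.27] [-0.616  0.383  1.059  0.     0.005  1.367]
```

Call:
arm_command --pt "-1 -0.15 0.1 0.1 0 0 0.2" --pt "-1 -0.3 0.2 0.25 0 0 0.4" --pt "-1 -0.45 0.3 0.4 0 0 0.6" --pt "-1 -0.6 0.38 0.5 0 0 0.8" --pt "-1 -0.6 0.38 0.5 0 0 1.0" --pt "-1 -0.6 0.38 0.5 0 0 1.0"

```text
clock: 23.28
position: [0.4626, -0.2482, 0.1734]
tool_rot: [3.139, 0.005, -0.133]
force: [1.1, -0.3, -1.1]
grip_width: 0.0109
```

```bash
python3 - <<'E'
from r import *
print(st()['qpos'].round(2),delta(rp(-.185,.07),RR))
E
```

```text
[-0.28  0.7   0.98  1.96 -0.75  0.9  -0.6 ] [-0.014  0.021  0.689  0.003  0.005  0.372]
```

Call:
arm_command --pt "-1 -0.014 0.021 0.2 0 0 0.19" --pt "-1 -0.014 0.021 0.45 0 0.005 0.37" --pt "-1 -0.014 0.021 0.69 0 0.005 0.37" --pt "-1 -0.014 0.021 0.69 0 0.005 0.37"

```text
clock: 23.78
position: [0.459, -0.2508, 0.0691]
tool_rot: [3.141, 0.002, -0.422]
force: [0.3, -0.6, -0.5]
grip_width: 0.0111
```

```bash
python3 - <<'E'
from r import *
o=st();print(o['qpos'].round(2),o['force'],loc(o['position']),o['tool_rot'])
im2=cams.grab_frame("side");im=cams.grab_frame("top")
crop(im2,245,255,200,90,4,"pics/p.png");crop(im,350,160,130,120,4,"pics/q.png")
R=Ro.from_euler("xyz",o['tool_rot']).as_matrix()
t=o['position']+R@[.1335,0,.012];print("tip pred",loc(t),(proj("side",t)-(245,255))*4,(proj("top",t)-(350,160))*4)
b=o['position']+R@[.05,0,.012];print((proj("side",b)-(245,255))*4)
E
```

```text
[-0.19  0.86  0.86  2.02 -1.    0.75 -0.69] [ 0.32174464 -0.57847921 -0.50793261] [-1.85731967e-01  1.30446618e-04  6.91435332e-02] [ 3.14051888e+00  1.59649238e-03 -4.21557144e-01]
tip pred [-0.05225204  0.00057712  0.05693042] [399.40419358 217.96110467] [236.97576624 263.52526324]
[224.17340556 214.89299248]
```

View pics/p.png

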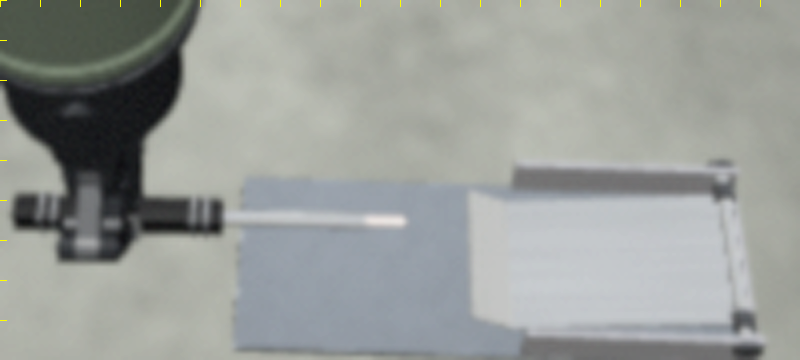

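View pics/q.png

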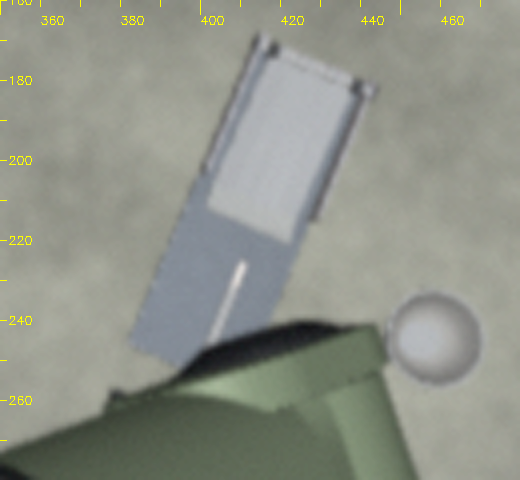

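```bash
python3 - <<'E'
from r import *
o=st();print(loc(o['position']));print(delta(rp(-.185,.031),RR),delta(rp(-.12,.031),RR),delta(rp(-.06,.031),RR))
E
```

```text
[-0.18442147 -0.00056585  0.07148533]
[-0.004 -0.004  0.27   0.001 -0.003  0.001] [ 0.429 -0.004  0.271  0.001 -0.003  0.001] [ 0.829 -0.003  0.272  0.001 -0.003  0.001]
```

Call:
arm_command --pt "-1 -0.004 -0.004 0.13 0 0 0" --pt "-1 -0.004 -0.004 0.27 0 0 0" --pt "-1 -0.004 -0.004 0.27 0 0 0" --pt "-1 0.1 -0.004 0.27 0 0 0" --pt "-1 0.2 -0.004 0.27 0 0 0" --pt "-1 0.25 -0.004 0.27 0 0 0"

```text
clock: 24.62
position: [0.4949, -0.2675, 0.0316]
tool_rot: [3.141, -0.003, -0.426]
force: [-3.0, 0.6, -2.6]
grip_width: 0.0103
```

```bash
python3 - <<'E'
from r import *
o=st();print(loc(o['position']),o['force'],o['clock'])
im2=cams.grab_frame("side")
crop(im2,245,255,200,90,4,"pics/s.png")
print(delta(rp(-.06,.031),RR),delta(rp(-.06,.029),RR))
E
```

```text
[-0.146188   -0.00031738  0.03163512] [-3.02851407  0.59850837 -2.60651877] 24.625
[ 0.572 -0.003  0.004  0.001 -0.004 -0.001] [ 0.572 -0.003  0.017  0.001 -0.004 -0.001]
```

View pics/s.png

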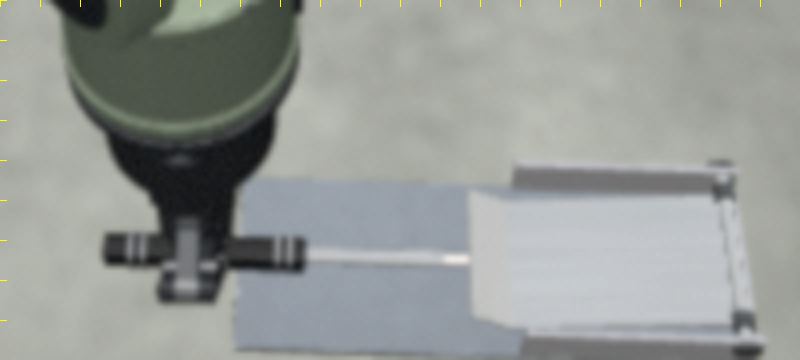

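Call:
arm_command --pt "-1 0.05 0 0.004 0 0 0" --pt "-1 0.1 0 0.004 0 0 0" --pt "-1 0.15 0 0.004 0 0 0" --pt "-1 0.15 0 0.004 0 0 0"

```text
clock: 25.18
position: [0.5151, -0.277, 0.0296]
tool_rot: [3.14, -0.003, -0.427]
force: [1.7, -0.1, -2.4]
grip_width: 0.0108
```

```bash
python3 - <<'E'
from r import *
o=st();print(loc(o['position']),o['force'],o['moment'],o['clock'])
im2=cams.grab_frame("side")
crop(im2,245,255,200,90,4,"pics/t.png")
print(delta(rp(-.06,.031),RR),delta(rp(-.06,.029),RR))
E
```

```text
[-0.12385886 -0.0006753   0.02963132] [ 1.70724305 -0.05222917 -2.40709154] [0.05174299 0.00320513 0.02931621] 25.175
[ 0.428 -0.006 -0.008  0.002 -0.004 -0.003] [ 0.428 -0.006  0.005  0.002 -0.004 -0.003]
```

View pics/t.png

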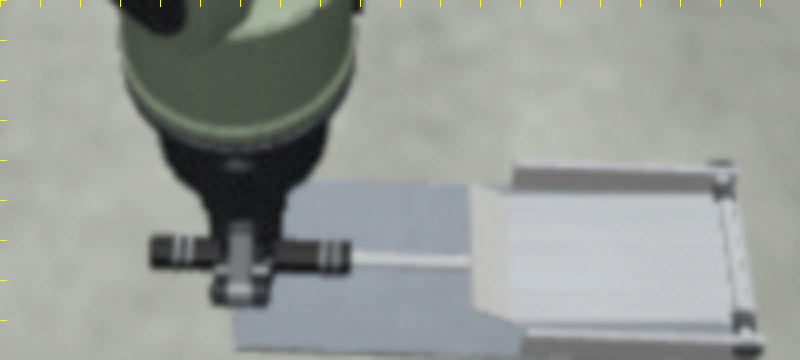

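The tip is under the lip. I'll push in the rest of the way.

Call:
arm_command --pt "-1 0.07 -0.002 -0.005 0 0 0" --pt "-1 0.14 -0.003 -0.008 0 0 0" --pt "-1 0.21 -0.004 -0.008 0 0 0" --pt "-1 0.28 -0.006 -0.008 0 0 0" --pt "-1 0.35 -0.006 -0.008 0 0 0" --pt "-1 0.42 -0.006 -0.006 0 0 0" --pt "-1 0.43 -0.006 0 0 0 0"

```text
clock: 26.1
position: [0.5742, -0.3029, 0.0296]
tool_rot: [3.14, -0.003, -0.427]
force: [1.0, 0.4, -3.1]
grip_width: 0.0107
```

```bash
python3 - <<'E'
from r import *
o=st();print(loc(o['position']),o['force'],o['moment'],o['clock'])
im2=cams.grab_frame("side")
crop(im2,245,255,200,90,4,"pics/u.png")
print(delta(rp(-.058,.029),RR))
E
```

```text
[-0.05932954  0.00017174  0.02964554] [ 0.99642611  0.3969336  -3.08758498] [ 0.09625992 -0.07962296  0.01640967] 26.1
[ 0.011  0.001  0.003  0.001 -0.003 -0.003]
```

View pics/u.png

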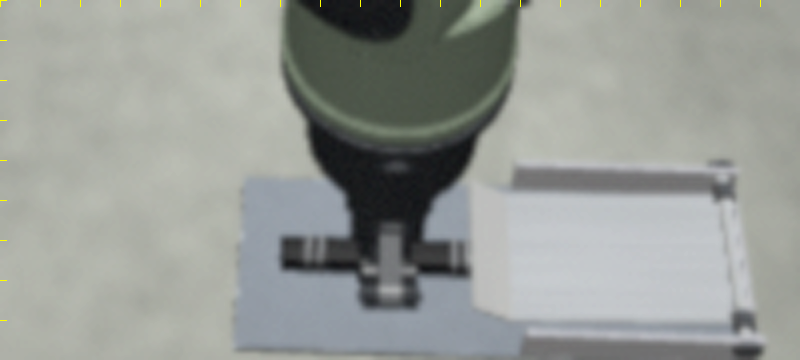

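Call:
arm_command --pt "-1 0 0 0.005 0 0 0" --pt "-1 0 0 0.005 0 0 0" --pt "-0.3 0 0 0.005 0 0 0" --pt "-0.1 0 0 0.005 0 0 0" --pt "-0.1 0 0 0.005 0 0 0" --pt "-0.1 0 0 -0.15 0 0 0" --pt "-0.1 0 0 -0.5 0 0 0" --pt "-0.1 0 0 -0.9 0 0 0"

```text
clock: 27.15
position: [0.5728, -0.3024, 0.1674]
tool_rot: [3.14, -0.002, -0.428]
force: [0.7, 0.4, 0.4]
grip_width: 0.0382
```

Call:
arm_command --pt "-0.1 -0.3 0 -0.4 0 0 0" --pt "-0.1 -0.7 0 -0.7 0 0 0" --pt "-0.1 -1 0 -0.8 0 0 0" --pt "-0.1 -1 0 -0.8 0 0 0"

```text
clock: 27.65
position: [0.4343, -0.2392, 0.2867]
tool_rot: [-3.139, -0.004, -0.429]
force: [1.1, 0.4, -0.4]
grip_width: 0.0383
```

```bash
python3 - <<'E'
from r import *
o=st();print(loc(o['position']),o['force'],o['clock'],o['grip_width'])
im2=cams.grab_frame("side");im=cams.grab_frame("top")
crop(im2,285,275,160,80,5,"pics/v.png");cv2.imwrite("pics/top9.png",im);cv2.imwrite("pics/side9.png",im2)
E
```

```text
[-0.21310373  0.00047508  0.28670098] [ 1.10817781  0.35809509 -0.36967751] 27.65 0.03833772949959167
```

View pics/v.png

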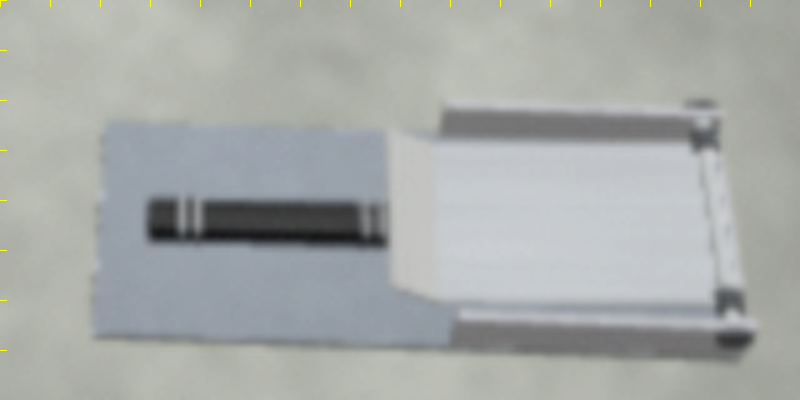

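View pics/top9.png

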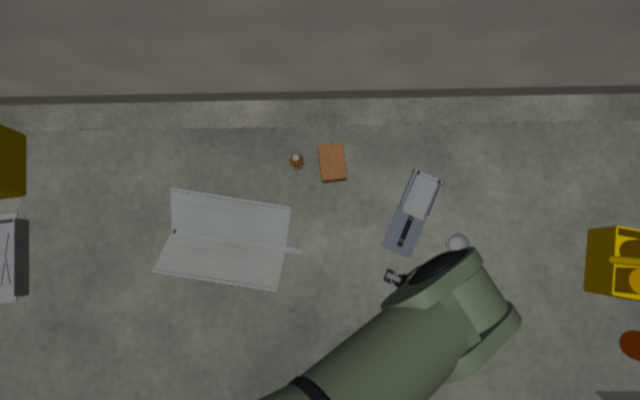

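View pics/side9.png

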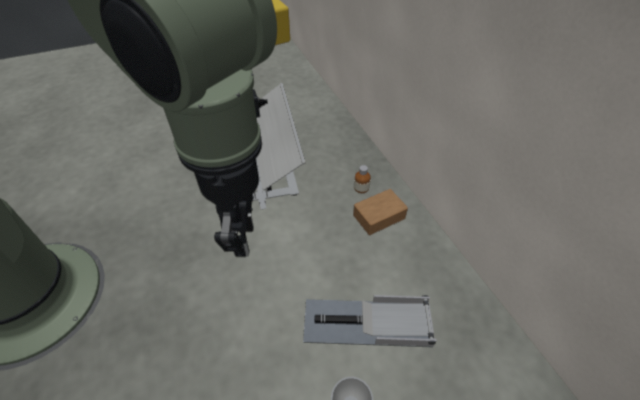

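```bash
python3 - <<'E'
from r import *
for x,y,z in((148,222,.017),(148,200,.024),(388,240,.012)): print(loc(atz("side",(285+x/5,275+y/5),z)))
im=cv2.imread("pics/top9.png");crop(im,370,160,110,100,5,"pics/x.png")
E
```

```text
[-0.11024909 -0.0018852   0.017     ]
[-0.11037323  0.00399881  0.024     ]
[-0.01515159 -0.00503826  0.012     ]
```

View pics/x.png

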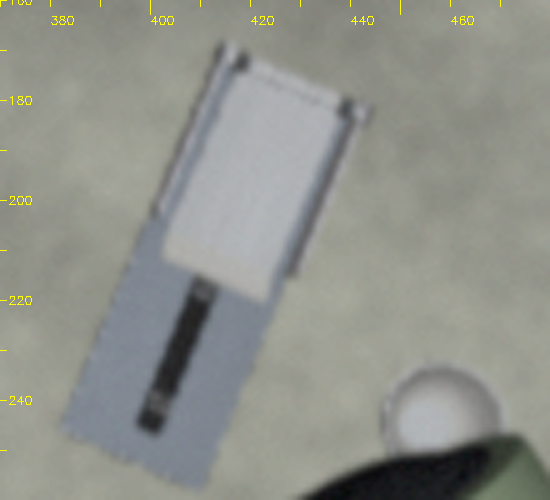

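The handle's rear is at x=-0.110, so its front is at about -0.010, with most of the shank under the arm. The robot is clear of everything and the bystanders look unmoved. Handing in.

```bash
python3 - <<'E'
from workcell import job
print(job.job_done())
E
```

```text
the job is handed in; nothing more can be done
None
```

The job is done and handed in at about 28 s of the 72 s.

- **Drawing out:** I pulled the pick out by its shank and left it on the open plate, clear of the arm. I let go, then took it again by its handle.
- **Wipe:** The run started with the tip against the upstand at the closed end and ended about 22 mm onto the spout, at about 4 cm/s. The channel's fall came out at roughly 0.05 rad. The pressing force, read at the end of each move, was 2–4 N for most of the run, with two single readings near 5 N.
- **Stow:** The last pictures show the pick point-first under the sprung arm, with its handle on the open plate from about x = -110 to -10 mm. By the given dimensions, that puts about 85% of the shank under the arm.
- **End state:** The gripper is open and clear of everything. The trough and bystanders look unmoved.

Some checks disagreed or could not be made:
- **Gripper opening:** It read about 3–5 mm less than the known thickness of the pick in both grips. I confirmed the hold by seeing the pick move with the gripper.
- **Channel fall:** The first camera estimates gave 0.041 and 0.057 rad. The force readings during the wipe settled it.
- **Tip in the channel:** Neither camera could see the tip there, so its position comes from the arm's pose and the contact forces.

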